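# Sheathe a dried scraper in the blade guard that fits it

### The job

The washed flat scraper has dried, its handle inside the drying block and its blade in the air. Draw it out, lay it down flat on the bench and let go, so that it can be taken again by the handle; then slide the blade into whichever of the two guards it fits, fully home so that the handle meets the guard, and leave it there. Do not disturb the beaker, the crucible or the timer.

Things in the scene. Friction and masses are not known exactly. Their poses are not given: they have to be found in the camera images.
- scraper: Flat scraper, 190 mm long, 0.2 kg: steel blade 95 x 50 x 5 mm, corners of its edge clipped; grey riveted handle 95 x 28 x 24 mm, the blade at half its thickness. Origin: mid width and thickness at the shoulder, where blade meets handle. +x along the blade to its edge, y across the width, z through the thickness. Laid flat it rests on the handle, origin 12 mm up, the blade hovering level.
- scraper_handle (a point): Point on the handle's centre line 35 mm behind the shoulder (scraper x = -35 mm); the balance point lies about 22 mm behind the shoulder, so the tool sits well here.
- scraper_blade (a point): Point on the blade's centre line 20 mm ahead of the shoulder (scraper x = +20 mm). At the start it is free in the air, 45 mm over the bench, about 30 mm out of the drying block, blade level.
- drying_block: White plastic block with black drain slots in its cheeks, fixed: 100 mm deep (x), 68 mm wide (y; low feet to 106 mm), 76 mm high. Origin: centre of its underside, z up. A level socket opens in its -x face and holds the scraper's handle loosely, shoulder about 10 mm outside, so the blade points along the block's -x.
- socket_mouth (a point): Centre of the drying block's socket mouth, 47 mm over the bench. The socket is 32 mm wide, 28 mm high, 88 mm deep; pull the scraper 90 mm or more along the block's -x and it is out.
- wide_guard: White blade guard with clear lid, fixed: 110 mm deep (x), 84 mm wide (y; low feet to 122 mm), 63 mm high. Origin: centre of its underside, z up. A level slot 53 mm wide, 8 mm high, 99 mm deep runs along +x from its -x face; the mouth is flared 4 mm at 45 degrees. The 50 mm blade fits this one. May stand left or right of the narrow one.
- wide_mouth (a point): Centre of the wide guard's slot mouth, on its -x face, 45 mm over the bench. The scraper is home when its origin (the shoulder) is at this point and its x axis along the guard's +x; once released it may sag 1 to 2 mm.
- narrow_guard: Blade guard of the same make for a smaller blade, fixed: 64 mm wide (low feet to 102 mm), slot 33 mm wide, else the same. The scraper's blade does not fit it.
- narrow_mouth (a point): Centre of the narrow guard's slot mouth, on its -x face, 45 mm over the bench.
- beaker: Clear beaker, 73 mm wide, 82 mm high, a bystander. Origin: centre of its foot.
- crucible: White porcelain crucible, 51 mm wide, 36 mm high, a bystander. Origin: centre of its foot.
- timer: White bench timer lying flat, 62 x 62 mm, 16 mm high, a bystander. Origin: centre of its underside.
- rack_post (a point): Front of the right post of the tall steel rack that stands at the back of the bench, at 200 mm height; its left post stands 360 mm to the left (+y) of it. Posts are about 40 mm wide and rise 0.9 m: keep arm and gripper in front (-x) of them when crossing the bench.

How it is judged (in metres and radians):
On the way:
1. the scraper lies flat on the bench, clear of the drying block, let go and at rest (height (world z) of scraper between 0.008 and 0.016 m and (angle between scraper's own z axis and vertical below 0.08 rad or angle between scraper's own z axis and vertical above 3.06 rad) and contact force between scraper and the fingers below 0.1 N and linear speed of scraper below 0.02 m/s), for 0.2 s.
At the end, for the whole second after the job is handed in: The scraper's blade is in the wide guard's slot with the handle's shoulder within 5 mm of the guard's face, its origin within 5 mm of the slot's middle sideways and 6 mm in height, in line with the slot within 0.08 rad, released and at rest (x of scraper in the frame of wide_guard between -0.06 and -0.05 m and y of scraper in the frame of wide_guard between -0.005 and 0.005 m and z of scraper in the frame of wide_guard between 0.039 and 0.051 m and angle between the x axis of scraper and the x axis of wide_guard, either way round below 0.08 rad and linear speed of scraper below 0.02 m/s); the robot touches nothing.
It fails at once if the beaker, the crucible or the timer is moved by more than 20 mm or tipped (distance of any of beaker, crucible, timer from where it was at the start of the episode above 0.02 m or angle between any of beaker, crucible, timer's own z axis and vertical above 0.35 rad).
It also fails if it takes over 69 s, if anything falls off the work surface, if the arm or the gripper's body presses on something with over 40 N, if the wrist force passes 120 N, or if a joint passes its speed limit or range.

### The arm

A 6-joint arm with a two-finger parallel gripper is mounted at the origin on a cart in front of the work surface, level with it; the furniture and walls round the work are solid. World frame = base frame: x ahead of the robot, y to its left, z up, the work surface at z = 0. Lengths are in m, angles in degrees, forces in N, time in s.
With the tool pointing down it reaches from about 0.35 to 0.725 m from the base axis. Payload 4.3 kg.
Tool frame: the origin (TCP) lies between the finger pads; the fingertips stand 14 mm ahead of it and the grasp point (between the pads) lies 5 mm behind it; z points along the fingers, y is the line along which they close (so a half turn about z gives the same grasp; the last joint's range is limited). The gripper opens to 85 mm and grips with 20 to 120 N. Pads are 22 mm wide; open, the fingers measure 114 mm over their backs; the gripper's body (76 mm by 85 mm) begins 54 mm behind the grasp point. The pads swing forward as they close: fully open they stand 13 mm farther back than shut.
Start: joints at [62.435, 21.618, 4.641, 73.018, 0, 83.68], TCP at [0.208, 0.536, 0.245] pointing down, gripper open.
Joint ranges: [-156.06, 156.06], [-48.1, 94.91], [-58.44, 69.94], [-101.28, 121.22], [-78.64, 73.56], [-180, 180]. Speed limits (degrees/s): [147.25, 147.25, 180, 180, 180, 180].

### API

Orientations are given as [roll, pitch, yaw] about the fixed x, y, z axes, in that order (R = Rz(yaw) Ry(pitch) Rx(roll)).
In Python, from bench import bot, open_jaws, clamp, readout, optics, spotter gives the robot as it stands. Calls block until the motion is done:
- bot.movep(position, orientation): joint-space move of the TCP to a pose.
- bot.line_to(position, rot=None, v=0.15, f_stop=None): straight line of the TCP; rot=None keeps the orientation; v is the mean speed in m/s. With f_stop (N) it stops when the force on the tool has changed by that much, and returns True; else False.
- bot.set_joints(angles): joint-space move.
- open_jaws() and clamp(squeeze=None): open the fingers fully, or close them until they stop; squeeze is the grip in N (None keeps the last).
- bot.pause(seconds).
- bot.inverse_kinematics(position, orientation): joint angles nearest the present ones, or None.
- readout.read_state(): the state.
- optics.capture(name): name is "side" or "top"; returns the picture (400x640x3 uint8, red, green, blue); there is no depth.
- optics.camera_params(name): a dict with "mtx" (3x3 intrinsics, pixels), "T" (4x4, takes a point from camera to world coordinates). Camera axes: x right, y up, looking along -z (the intrinsics and any distortion apply to the point x, -y, -z); pixel columns grow to the right and rows downward; lengths in m; the calibration is good to about 2 mm. A picture is of the moment at which its call begins. camera_params takes no time and is no camera call.
A pose or a line that the arm cannot do raises bot.PlanningError and nothing moves.
- bot.finish_job(): hands the job in; it is judged then, once.
Trained networks look in the newest picture that a camera, given by its name, has taken for a name from the list of things; names that differ only in an ending like _2 or _b are one class to them, and where a whole thing is asked for, a point or a joint stands for the part that bears it (a point fixed in the world has none). Each returns a list of dicts, best first, with "confidence" (0 to 1); they miss things now and then, are a little off and sometimes report something else, mostly with a low value. They report only what shows in the picture. A call takes as long as a camera call.
- spotter.silhouettes(camera, label): "pixels" (400x640 bool, what is visible of it) and "at" ([column, row] in pixels, amid what is visible of it).
- spotter.pinpoint(camera, label): "at" ([column, row] in pixels: a listed point, or the origin of a listed thing).
The state is a dict: "time_s": time; "joint_positions": joint angles; "qd": joint speeds; "joint_torque": joint torques, N m; "eef_pos": TCP position; "tool_rot": TCP orientation; "contact_force": force on the tool from outside, world axes, zero at the start; "moment": the same for the moment, N m; "gripper_width": finger opening in m; "grasp_force": force on a finger pad.
Only numpy, scipy, OpenCV 4.12 (cv2) and the standard library are available. Lean on these libraries where they do the work, as an engineer would, in place of code of your own. Each camera call takes 0.05 s, during which the arm holds its last target. There are 200 camera calls.

## Working session

There is one attempt and no reset: what is moved stays moved. The work goes in short steps, each a Python script; the robot and the scene stay as the last script left them, time stands still between calls to the robot, and variables do not carry over. Pictures are saved under pics/ and viewed, at most 10 in all, crops included, and the job is handed in when it is done.

```bash
ls; mkdir -p pics
cat > h.py <<'E'
import numpy as np, cv2
from bench import bot, open_jaws, clamp, readout, optics, spotter
def ray(cam,px):
    p=optics.camera_params(cam);K=np.array(p["mtx"],float);T=np.array(p["T"],float)
    d=np.linalg.inv(K)@[px[0],px[1],1]; d=np.array([d[0],-d[1],-d[2]])
    d=T[:3,:3]@d
    return T[:3,3],d/np.linalg.norm(d)
def onplane(cam,px,z):
    o,d=ray(cam,px); return o+d*(z-o[2])/d[2]
def tri(rays):
    A=np.zeros((3,3));b=np.zeros(3)
    for o,d in rays:
        M=np.eye(3)-np.outer(d,d);A+=M;b+=M@o
    x=np.linalg.solve(A,b)
    return x,[np.linalg.norm((np.eye(3)-np.outer(d,d))@(x-o)) for o,d in rays]
def proj(cam,P):
    p=optics.camera_params(cam);T=np.linalg.inv(np.array(p["T"],float));q=T[:3,:3]@P+T[:3,3]
    u=np.array(p["mtx"])@[q[0],-q[1],-q[2]];return u[:2]/u[2]
def snap(cam,name=None):
    im=optics.capture(cam)
    if name: cv2.imwrite("pics/"+name,im[:,:,::-1])
    return im
E
python3 - <<'E'
from h import *
np.set_printoptions(precision=4,suppress=True)
a=snap("side","side0.png");b=snap("top","top0.png")
for c in("side","top"):
    p=optics.camera_params(c);print(c,{k:(np.array(v).round(3).tolist() if not isinstance(v,str) else v) for k,v in p.items()})
H={"scraper":.047,"scraper_handle":.047,"scraper_blade":.047,"drying_block":0,"socket_mouth":.047,"wide_guard":0,"wide_mouth":.045,"narrow_guard":0,"narrow_mouth":.045,"beaker":0,"crucible":0,"timer":0,"rack_post":.2}
for n,z in H.items():
    r=[]
    for c in("side","top"):
        for q in spotter.pinpoint(c,n)[:2]:
            print(n,c,np.round(q["at"],1),round(q["confidence"],2),onplane(c,q["at"],z))
    
print(readout.read_state()["time_s"])
E
```

```text
pics
side {'mtx': [[365.965, 0.0, 315.729], [0.0, 365.965, 198.444], [0.0, 0.0, 1.0]], 'T': [[0.88, 0.282, -0.383, 0.2], [-0.475, 0.553, -0.684, -0.61], [0.019, 0.784, 0.621, 0.722], [0.0, 0.0, 0.0, 1.0]]}
top {'mtx': [[513.511, 0.0, 321.068], [0.0, 513.511, 204.192], [0.0, 0.0, 1.0]], 'T': [[-0.021, 0.986, -0.166, 0.339], [-1.0, -0.02, 0.005, 0.015], [0.002, 0.167, 0.986, 1.382], [0.0, 0.0, 0.0, 1.0]]}
scraper side [425.8 322.6] 0.58 [ 0.6226 -0.3393  0.047 ]
scraper top [214.  253.9] 0.77 [0.4394 0.2878 0.047 ]
scraper_handle side [240.8 184.9] 0.7 [0.4415 0.2981 0.047 ]
scraper_handle side [362.4 272.6] 0.26 [ 0.5802 -0.1661  0.047 ]
scraper_handle top [201.6 251.6] 0.68 [0.446 0.32  0.047]
scraper_blade side [244.9 190.7] 0.62 [0.4426 0.2643 0.047 ]
scraper_blade top [228.8 259.5] 0.58 [0.4241 0.2493 0.047 ]
drying_block top [195.4 253.2] 0.58 [0.4458 0.3473 0.    ]
socket_mouth side [240.8 187.2] 0.87 [0.4375 0.2868 0.047 ]
socket_mouth top [208.8 250.5] 0.86 [0.4485 0.3014 0.047 ]
socket_mouth top [294.7 199.8] 0.33 [0.5775 0.0768 0.047 ]
wide_guard side [423.9 323.5] 0.92 [ 0.
[... 610 characters left out ...]
2 0.1584 0.    ]
beaker side [364.6 275.3] 0.56 [ 0.6067 -0.145   0.    ]
beaker top [268.1 199.1] 0.67 [0.5893 0.1517 0.    ]
crucible side [353.3 231.6] 0.52 [0.6683 0.0022 0.    ]
crucible side [364.2 272.5] 0.52 [ 0.6109 -0.137   0.    ]
crucible top [320.5 166.7] 0.5 [0.6773 0.0066 0.    ]
crucible top [408.3 277.5] 0.27 [ 0.3693 -0.2211  0.    ]
timer side [294.2 334.2] 0.85 [ 0.3791 -0.2093  0.    ]
timer top [407.2 274. ] 0.82 [ 0.3786 -0.2186  0.    ]
rack_post side [308.8 172.7] 0.79 [0.5557 0.0647 0.2   ]
rack_post side [355.4 229.2] 0.41 [ 0.5463 -0.1634  0.2   ]
rack_post top [293.3 200.9] 0.75 [0.5476 0.073  0.2   ]
rack_post top [437.8 173.8] 0.27 [ 0.6055 -0.2684  0.2   ]
1.4
```

View pics/top0.png

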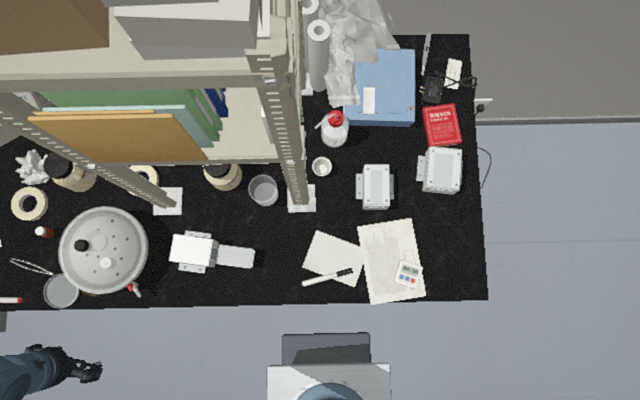

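View pics/side0.png

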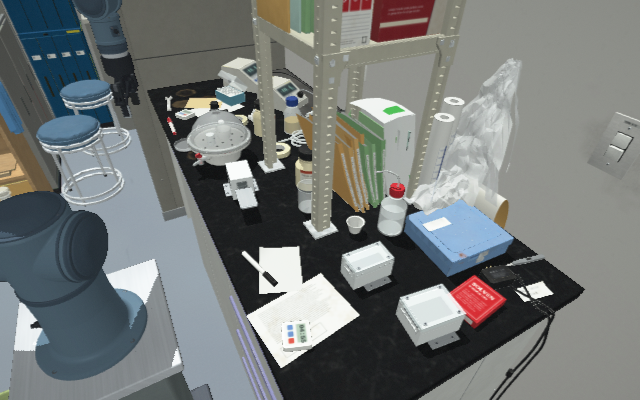

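The top view shows the drying block at about (193,252) with the blade pointing right to (255,257). The wide guard is at (440,170), the narrow guard at (376,187) and the right rack post foot at (302,198). Next I'll refine the poses by fitting models to the silhouettes.

```bash
cat > fit.py <<'E'
from h import *
from scipy.optimize import minimize
S=4
def corners(b):
    x0,x1,y0,y1,z0,z1=b
    return np.array([[x,y,z] for x in(x0,x1) for y in(y0,y1) for z in(z0,z1)])
def render(cam,boxes,pose,roi):
    c,s=np.cos(pose[2]),np.sin(pose[2]);im=np.zeros(((roi[3]-roi[1])*S,(roi[2]-roi[0])*S),np.uint8)
    for b in boxes:
        P=corners(b) if len(b)==6 else np.array(b)
        W=np.c_[P[:,0]*c-P[:,1]*s+pose[0],P[:,0]*s+P[:,1]*c+pose[1],P[:,2]+(pose[3] if len(pose)>3 else 0)]
        uv=np.array([proj(cam,w) for w in W])
        q=((uv+.5-[roi[0],roi[1]])*S*16).astype(np.int32)
        cv2.fillConvexPoly(im,cv2.convexHull(q),255,cv2.LINE_AA,4)
    return cv2.resize(im,None,fx=1/S,fy=1/S,interpolation=cv2.INTER_AREA)/255.
def fit(masks,boxes,x0,blur=1.0):
    rois={};m2={}
    for c,m in masks.items():
        ys,xs=np.where(m);r=(max(xs.min()-12,0),max(ys.min()-12,0),xs.max()+12,ys.max()+12);rois[c]=r
        m2[c]=cv2.GaussianBlur(m[r[1]:r[3],r[0]:r[2]].astype(float),(0,0),blur)
    sc=np.array([.01,.01,.1]+[.01]*(len(x0)-3))
    def f(u):
        return sum(((cv2.GaussianBlur(render(c,boxes,x0+u*sc,rois[c]),(0,0),blur)-m2[c][:,:])**2).sum() for c in masks)
    best=None
    n=len(x0)
    r=minimize(f,np.zeros(n),method="Nelder-Mead",options=dict(initial_simplex=np.vstack([np.zeros(n),np.eye(n)]),xatol=.01,fatol=.01,maxfev=300))
    return x0+r.x*sc,r.fun,sum(m.sum() for m in masks.values())
def guard(w,fl): return [[-.055,.055,-w/2,w/2,0,.063],[-fl,fl,-w/2-.019,w/2+.019,0,.006]]
E
python3 - <<'E'
from fit import *
np.set_printoptions(precision=4,suppress=True)
ims={c:snap(c) for c in("side","top")}
M={}
for n in("wide_guard","drying_block","narrow_guard","scraper"):
    for c in ims:
        l=spotter.silhouettes(c,n)
        print(n,c,[(round(q["confidence"],2),np.round(q["at"],0),int(q["pixels"].sum())) for q in l[:3]])
        if l: M[n,c]=l[0]["pixels"]
np.savez("m.npz",**{a+"|"+b:v for (a,b),v in M.items()})
init={"wide_guard":(.65,-.318,0),"narrow_guard":(.61,-.139,0)}
for n,w in(("wide_guard",.084),("narrow_guard",.064)):
    for fl in(.015,.03):
        for cs in(("side","top"),("side",),("top",)):
            if all((n,c) in M for c in cs): print(n,fl,cs,*fit({c:M[n,c] for c in cs},guard(w,fl),np.array(init[n])))
out=[]
for c,(x,y,X,Y) in(("top",(160,220,280,290)),("top",(340,130,480,220)),("side",(205,150,285,220)),("side",(330,230,480,355))):
    I=ims[c].copy()
    for k,m in M.items():
        if k[1]==c: cv2.drawContours(I,cv2.findContours(m.astype(np.uint8),0,1)[0],-1,(255,0,0),0) if 0 else None
    out.append(cv2.resize(I[y:Y,x:X],(400,300),interpolation=cv2.INTER_CUBIC))
cv2.imwrite("pics/c1.png",np.vstack([np.hstack(out[:2]),np.hstack(out[2:])])[:,:,::-1])
E
```

```text
wide_guard side [(0.57, array([431., 316.]), 3107)]
wide_guard top [(0.77, array([439., 170.]), 1803)]
drying_block side [(0.97, array([237., 176.]), 763), (0.65, array([244., 194.]), 420)]
drying_block top [(0.66, array([192., 253.]), 1478)]
narrow_guard side [(0.73, array([367., 268.]), 1955)]
narrow_guard top [(0.94, array([377., 186.]), 1402)]
scraper side [(0.89, array([246., 195.]), 421)]
scraper top [(0.77, array([233., 256.]), 847)]Traceback (most recent call last):
  File "<stdin>", line 15, in <module>
  File "fit.py", line 26, in fit
    r=minimize(f,np.zeros(n),method="Nelder-Mead",options=dict(initial_simplex=np.vstack([np.zeros(n),np.eye(n)]),xatol=.01,fatol=.01,maxfev=300))
    res = _minimize_neldermead(fun, x0, args, callback, bounds=bounds,
                               **options)
    fxcc = func(xcc)
    fx = function(np.copy(x), *(wrapper_args + args))
  File "fit.py", line 23, in f
    return sum(((cv2.GaussianBlur(render(c,boxes,x0+u*sc,rois[c]),(0,0),blur)-m2[c][:,:])**2).sum() for c in masks)
  File "fit.py", line 23, in <genexpr>
    return sum(((cv2.GaussianBlur(render(c,boxes,x0+u*sc,rois[c]),(0,0),blur)-m2[c][:,:])**2).sum() for c in masks)
                                  ~~~~~~^^^^^^^^^^^^^^^^^^^^^^^^^
  File "fit.py", line 12, in render
    uv=np.array([proj(cam,w) for w in W])
                 ~~~~^^^^^^^
  File "h.py", line 17, in proj
    p=optics.camera_params(cam);T=np.linalg.inv(np.array(p["T"],float));q=T[:3,:3]@P+T[:3,3]
ValueError: time passes only in moves, steps and waits
```

View pics/c1.png

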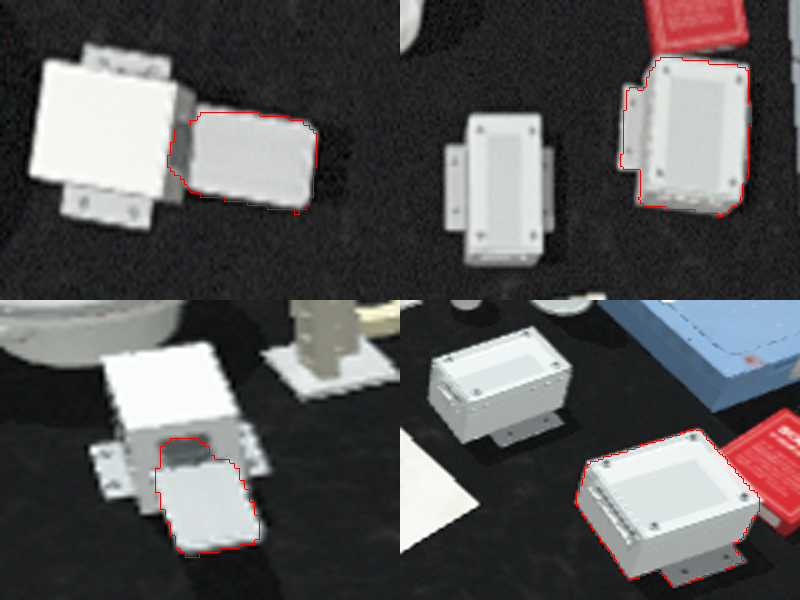

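The overlays trace the blade and the wide guard well. The block's mouth faces right at about (180,150) in the crop. The fits give:
- **Scraper:** about (0.438, 0.280), yaw -97°, z between 45 and 49 mm.
- **Wide guard:** (0.654, -0.319), yaw -6.5°.

Next I'll check reach, then grasp the blade.

```bash
cat > grab.py <<'E'
from fit import *
np.set_printoptions(precision=4,suppress=True)
s=readout.read_state();print(s["tool_rot"],s["eef_pos"],s["gripper_width"])
yaw=-97.;u=np.array([np.cos(np.radians(yaw)),np.sin(np.radians(yaw)),0])
S=np.array([.4377,.2795,0]);B=S+.02*u
for y in(yaw,yaw+180):
    for p in(B+[0,0,.049],B+.16*u+[0,0,.015]): print(y,np.round(bot.inverse_kinematics(list(p),[180,0,y]),1))
for y in(-6.5,173.5): print(y,[None if q is None else np.round(q,1) for q in [bot.inverse_kinematics([.5985-.035-d,-.3128+.004+.113*d,z],[180,0,y]) for d,z in((0,.05),(.12,.1))]])
best=min((yaw,yaw+180),key=lambda y:abs(bot.inverse_kinematics(list(B+[0,0,.049]),[180,0,y])[5]))
print("use",best)
open_jaws()
bot.line_to([.26,.36,.25],v=.25)
bot.movep(list(B+[0,0,.14]),[180,0,best])
bot.line_to(list(B+[0,0,.049]),v=.1,f_stop=8)
s=readout.read_state();print(s["eef_pos"],s["contact_force"],s["time_s"])
I=[]
for c in("side","top"):
    im=snap(c);u0,v0=proj(c,B+[0,0,.046]).astype(int);I.append(cv2.resize(im[v0-50:v0+50,u0-66:u0+66],(400,300),interpolation=cv2.INTER_CUBIC))
cv2.imwrite("pics/g1.png",np.hstack(I)[:,:,::-1])
E
python3 grab.py
```

```text
[179.9906   0.0013 158.7519] [0.2084 0.536  0.2454] 0.08549087775686512
-97.0 [ 23.6  22.6 -25.2  42.2   0.  -59.4]
-97.0 [  5.1  18.  -39.2  32.8   0.  -77.9]
83.0 [ 23.6  22.6 -25.2  42.2   0.  120.6]
83.0 [  5.1  18.  -39.2  32.8   0.  102.1]
-6.5 [array([-34.4,  35.9,  -2. ,  52.1,   0. , 152.1]), array([-40.5,  21.9, -17.4,  50.7,   0. , 146. ])]
173.5 [array([-34.4,  35.9,  -2. ,  52.1,   0. , -27.9]), array([-40.5,  21.9, -17.4,  50.7,   0. , -34. ])]
use -97.0
[0.4358 0.2599 0.0496] [-0.4221 -0.8171 -0.5474] 5.9667
```

View pics/g1.png

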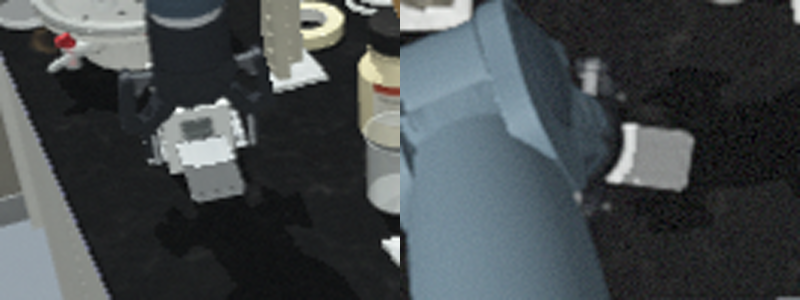

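The fingers straddle the blade at the shoulder, in line with the block. I'll clamp and pull.

Run:
```python
from fit import *
np.set_printoptions(precision=4,suppress=True)
clamp(80)
s=readout.read_state();print(s["eef_pos"],s["contact_force"],s["moment"],s["gripper_width"],s["grasp_force"])
a=-1.705;d=np.array([np.cos(a),np.sin(a),0]);p0=np.array(s["eef_pos"])
for k in (.05,.105,.165):
    st=bot.line_to(list(p0+d*k),v=.07,f_stop=25)
    s=readout.read_state();print(k,st,s["eef_pos"],s["contact_force"],s["moment"],s["gripper_width"])
    if st: break
I=[]
q=np.array(s["eef_pos"])
for c in("side","top"):
    im=snap(c);u0,v0=proj(c,q).astype(int);I.append(cv2.resize(im[v0-50:v0+50,u0-66:u0+66],(400,300),interpolation=cv2.INTER_CUBIC))
cv2.imwrite("pics/g2.png",np.hstack(I)[:,:,::-1])
```

```text
[0.4356 0.2596 0.0495] [-1.0389 -0.4303  3.7093] [-0.1369  0.1418  0.022 ] 0.047466792780142174 80.96043578192621
0.05 False [0.4285 0.2096 0.0492] [-0.0474 -1.9788  0.4283] [-0.1396  0.0438  0.0064] 0.04719574555231317
0.105 False [0.4217 0.1557 0.0495] [ 0.9324  0.5736 -1.9429] [-0.072  -0.0014  0.0291] 0.04700227015478371
0.165 False [0.4137 0.0963 0.0495] [-0.6754  0.5548 -1.8525] [-0.0636  0.0255 -0.0176] 0.047217981611840244
```

View pics/g2.png

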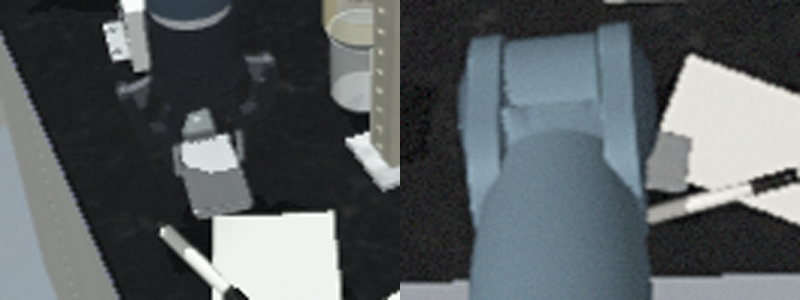

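The scraper is free of the block and its weight of about 1.9 N is on the tool. The blade is just short of the paper and clear of the pen. I'll step back 20 mm and lay it down.

Run:
```python
from fit import *
np.set_printoptions(precision=4,suppress=True)
P=lambda t:(lambda s:print(t,np.array(s["eef_pos"]),np.array(s["contact_force"]),np.array(s["moment"]),s["gripper_width"],s["time_s"]))(readout.read_state())
a=-1.705;d=np.array([np.cos(a),np.sin(a),0])
p=np.array(readout.read_state()["eef_pos"])-.02*d
bot.line_to([p[0],p[1],.028],v=.1)
P("a")
print(bot.line_to([p[0],p[1],.0125],v=.015,f_stop=4));P("b")
z=readout.read_state()["eef_pos"][2]
if z>.0145: print(bot.line_to([p[0],p[1],max(z-.003,.0125)],v=.01,f_stop=12));P("c")
open_jaws();bot.pause(.5);P("d")
q=np.array(readout.read_state()["eef_pos"])
bot.line_to([q[0],q[1],.12],v=.15)
bot.movep([.38,.28,.25],[180,0,83])
I=[]
for c in("side","top"):
    im=snap(c);u0,v0=proj(c,q).astype(int);I.append(cv2.resize(im[v0-50:v0+50,u0-66:u0+66],(400,300),interpolation=cv2.INTER_CUBIC))
    l=spotter.silhouettes(c,"scraper");print([(x["confidence"],x["at"],x["pixels"].sum()) for x in l])
    if l: np.save("s_%s.npy"%c,l[0]["pixels"])
    for n in("scraper","scraper_handle","scraper_blade"):
        for x in spotter.pinpoint(c,n)[:1]: print(n,c,x["confidence"],onplane(c,x["at"],.012))
cv2.imwrite("pics/g3.png",np.hstack(I)[:,:,::-1]);P("e")
```

```text
a [0.4156 0.1165 0.0276] [ 0.0477 -0.6953 -2.0845] [-0.0632 -0.0383  0.0572] 0.04746382018796098 9.8667
True
b [0.4163 0.116  0.017 ] [ 0.5106 -0.4428  4.6723] [-0.0259 -0.0825 -0.0086] 0.04733121421138537 10.5917
True
c [0.4163 0.1157 0.0164] [-1.8561 -0.9847 12.2785] [0.1336 0.4398 0.021 ] 0.04722198579642549 10.8417
d [0.4159 0.1156 0.0157] [-0.0883 -0.8129 -0.1656] [-0.0486  0.0332  0.0081] 0.08511213177474056 11.8083
[(0.75, [256.7, 230.8], np.int64(726))]
scraper side 0.8 [0.4311 0.1312 0.012 ]
scraper_handle side 0.95 [0.4286 0.1697 0.012 ]
scraper_blade side 0.69 [0.4174 0.1257 0.012 ]
[(0.95, [278.2, 259.4], np.int64(1046))]
scraper top 0.74 [ 0.376  -0.2135  0.012 ]
scraper_handle top 0.62 [0.4234 0.1769 0.012 ]
scraper_blade top 0.88 [0.411  0.1167 0.012 ]
e [0.38 0.28 0.25] [0.9763 0.1096 0.7189] [0.0387 0.0332 0.0351] 0.08495972682082166 16.1
```

View pics/g3.png

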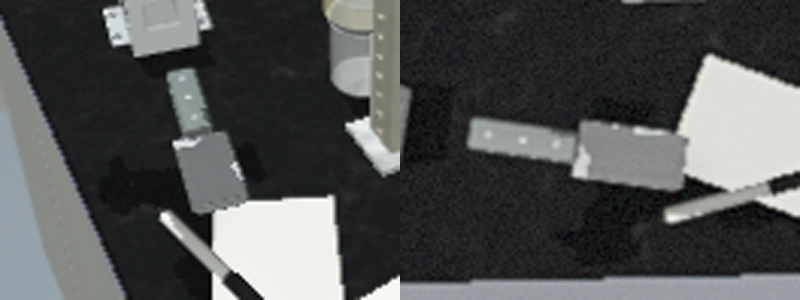

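The scraper lies flat with its handle toward the block, clear of the pen. I'll fit its pose, regrasp the handle and carry it to a standoff before the guard.

```bash
cat >> fit.py <<'E'
def scraper():
    h=.0025
    return [np.array([[x,y,z] for z in(-h,h) for x,y in((0,-.025),(0,.025),(.085,.025),(.095,.015),(.095,-.015),(.085,-.025))]),[-.095,0,-.014,.014,-.012,.012]]
E
python3 - <<'E'
from fit import *
np.set_printoptions(precision=4,suppress=True)
P=lambda t:(lambda s:print(t,np.array(s["eef_pos"]),np.array(s["contact_force"]),np.array(s["moment"]),s["gripper_width"],s["time_s"]))(readout.read_state())
b=scraper();b=[x+np.array([0,0,.012]) if isinstance(x,np.ndarray) else [*x[:4],0,.024] for x in b]
m={c:np.load("s_%s.npy"%c) for c in("side","top")}
for cs in(("side",),("top",),("side","top")):
    r=fit({c:m[c] for c in cs},b,np.array([.4186,.136,-1.69]));print(cs,*r)
x,y,a=r[0];u=np.array([np.cos(a),np.sin(a),0]);H=np.array([x,y,0])-.035*u;yaw=np.degrees(a)+180;print("H",H,yaw)
assert np.linalg.norm(H[:2]-[.423,.172])<.012
bot.movep(list(H+[0,0,.10]),[180,0,yaw])
print(bot.line_to(list(H+[0,0,.0155]),v=.08,f_stop=6));P("down")
clamp(100);P("grip")
s=readout.read_state();np.save("grip.npy",[x,y,a,*s["eef_pos"]])
bot.line_to(list(np.array(s["eef_pos"])+[0,0,.13]),v=.12);P("up")
E
```

```text
('side',) [ 0.4212  0.1367 -1.7402] 5.808970882852926 726
('top',) [ 0.4193  0.1368 -1.7347] 9.128548368583976 1046
('side', 'top') [ 0.42    0.1367 -1.7367] 21.506781215685002 1772
H [0.4258 0.1713 0.    ] 80.49582826491657
False
down [0.4263 0.1714 0.016 ] [ 0.2098 -0.1668  0.2329] [-0.0116 -0.014   0.0118] 0.08572258911942064 18.0917
grip [0.4261 0.1714 0.016 ] [-1.137  -0.813   4.6487] [-0.0755  0.2564  0.0054] 0.02618651360567047 18.6667
up [0.4254 0.1712 0.1452] [-0.4767 -0.3033 -2.4751] [ 0.0264  0.0041 -0.0065] 0.026200385729621214 19.9083
```

Run:
```python
from fit import *
np.set_printoptions(precision=4,suppress=True)
P=lambda t:(lambda s:print(t,np.array(s["eef_pos"]),np.array(s["contact_force"]),np.array(s["moment"]),s["gripper_width"],s["time_s"]))(readout.read_state())
Z=np.load("m.npz");m={c:Z["wide_guard|"+c] for c in("side","top")}
for fl in(.026,.03,.034):
    r=fit(m,guard(.084,fl),np.array([.653,-.319,-.11]));print(fl,*r)
g=np.array([.6537,-.319,-.1134]);u=np.array([np.cos(g[2]),np.sin(g[2]),0]);M=np.array([g[0],g[1],.045])-.055*u
yaw=np.degrees(g[2])+180
T=M-.035*u+[0,0,.004]
bot.movep(list(T-.125*u+[0,0,.09]),[180,0,yaw]);P("over")
bot.line_to(list(T-.115*u),v=.12);P("standoff")
I=[]
for c in("side","top"):
    im=snap(c);u0,v0=proj(c,M-.02*u).astype(int);I.append(cv2.resize(im[v0-50:v0+50,u0-66:u0+66],(400,300),interpolation=cv2.INTER_CUBIC))
    for n in("scraper","wide_guard"):
        l=spotter.silhouettes(c,n);print(n,c,[(round(x["confidence"],2),np.round(x["at"]),int(x["pixels"].sum())) for x in l[:2]])
        if l: np.save("n_%s_%s.npy"%(n,c),l[0]["pixels"])
    for n in("scraper","wide_mouth","scraper_blade"):
        for x in spotter.pinpoint(c,n)[:1]: print(n,c,x["confidence"],onplane(c,x["at"],.045))
cv2.imwrite("pics/g4.png",np.hstack(I)[:,:,::-1]);np.save("T.npy",[T,u,M])
print(M,M-.115*u)
```

```text
0.026 [ 0.6534 -0.3191 -0.118 ] 74.05824791978787 4910
0.03 [ 0.6536 -0.319  -0.1155] 62.89844788367615 4910
0.034 [ 0.6539 -0.3189 -0.1153] 65.64353277961229 4910
over [ 0.4402 -0.2942  0.1389] [-0.0752  0.7094 -2.1949] [ 0.021  -0.0148  0.0534] 0.026199628939035886 22.1083
standoff [ 0.4505 -0.2961  0.0496] [-0.5373  0.2472 -1.1756] [-0.0143  0.0034 -0.0062] 0.026200641597598773 23.0167
scraper side [(0.58, array([376., 335.]), 1405)]
wide_guard side [(0.58, array([432., 315.]), 3147)]
scraper side 0.61 [ 0.4895 -0.3014  0.045 ]
wide_mouth side 0.77 [ 0.5979 -0.3089  0.045 ]
scraper_blade side 0.74 [ 0.5088 -0.3014  0.045 ]
scraper top [(0.83, array([438., 218.]), 795), (0.73, array([376., 188.]), 1412)]
wide_guard top []
scraper top 0.72 [ 0.4872 -0.296   0.045 ]
wide_mouth top 0.69 [ 0.6023 -0.3081  0.045 ]
scraper_blade top 0.72 [ 0.4948 -0.2954  0.045 ]
[ 0.5991 -0.3128  0.045 ] [ 0.4848 -0.2998  0.045 ]
```

View pics/g4.png

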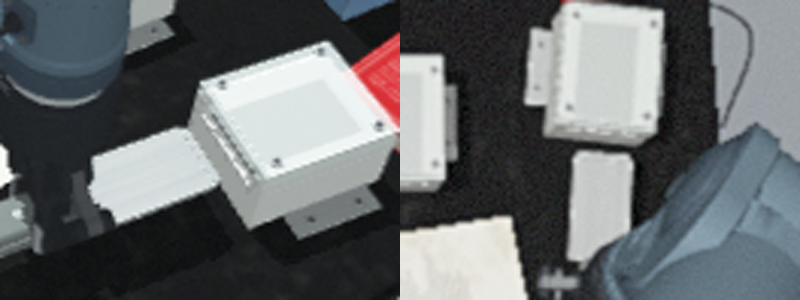

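The blade stands about 20 mm short of the slot and centred on it in the top crop, around x = 602. I'll insert with force stops.

Run:
```python
from fit import *
np.set_printoptions(precision=4,suppress=True)
T,u,M=np.load("T.npy");v=np.array([-u[1],u[0],0])
for d in(-.09,-.075,-.05,-.025,-.008,.006):
    st=bot.line_to(list(T+d*u),v=.04 if d<-.01 else .02,f_stop=12)
    s=readout.read_state();e=np.array(s["eef_pos"])-T;F=np.array(s["contact_force"]);m=np.array(s["moment"])
    print(d,st,"along %.4f lat %.4f z %.4f"%(e@u,e@v,e[2]),"F along %.1f lat %.1f z %.1f"%(F@u,F@v,F[2]),m,s["time_s"])
    if st: break
```

```text
-0.09 False along -0.0901 lat 0.0001 z -0.0001 F along -0.3 lat 0.4 z -1.6 [0.0153 0.0551 0.0192] 24.3917
-0.075 False along -0.0747 lat 0.0000 z -0.0000 F along 1.0 lat -0.4 z -2.0 [0.0681 0.0427 0.0766] 24.9167
-0.05 False along -0.0498 lat 0.0000 z -0.0000 F along 1.4 lat 0.1 z -1.9 [ 0.134  -0.0405  0.0799] 25.6917
-0.025 False along -0.0246 lat 0.0001 z 0.0000 F along 0.4 lat 0.9 z -1.6 [ 0.2077 -0.1427  0.0515] 26.4667
-0.008 False along -0.0078 lat 0.0000 z -0.0000 F along 0.3 lat 2.0 z -2.6 [ 0.3077 -0.0362  0.1175] 27.4667
0.006 True along 0.0004 lat 0.0006 z -0.0010 F along 0.0 lat -0.6 z -0.7 [-0.1761 -0.3026 -0.0653] 28.025
```

Run:
```python
from fit import *
np.set_printoptions(precision=4,suppress=True)
T,u,M=np.load("T.npy");v=np.array([-u[1],u[0],0])
def P(t):
    s=readout.read_state();e=np.array(s["eef_pos"])-T;F=np.array(s["contact_force"])
    print(t,"along %.4f lat %.4f z %.4f"%(e@u,e@v,e[2]),"F along %.1f lat %.1f z %.1f"%(F@u,F@v,F[2]),s["moment"],s["time_s"])
print(bot.line_to(list(T+.005*u),v=.01,f_stop=25));P("press")
I=[]
def look(k):
  for c in("side","top"):
    im=snap(c);u0,v0=proj(c,M-.02*u).astype(int);I.append(cv2.resize(im[v0-50:v0+50,u0-66:u0+66],(400,300),interpolation=cv2.INTER_CUBIC))
look(0)
open_jaws();bot.pause(.3);P("open")
q=np.array(readout.read_state()["eef_pos"])
bot.line_to(list(q+[0,0,.12]),v=.12)
bot.movep([.40,.0,.25],[180,0,180])
look(1)
for c in("side","top"):
    for n in("scraper","scraper_handle"):
        for x in spotter.pinpoint(c,n)[:1]:
            e=onplane(c,x["at"],.045)-M; print(n,c,x["confidence"],e@u,e@v)
cv2.imwrite("pics/g5.png",np.vstack([np.hstack(I[:2]),np.hstack(I[2:])])[:,:,::-1])
```

```text
False
press along 0.0011 lat 0.0008 z -0.0011 F along -9.9 lat 1.3 z 3.3 [ 0.0553  1.1835 -0.041 ] 28.8583
open along 0.0050 lat 0.0000 z -0.0000 F along 0.5 lat -0.9 z -0.2 [-0.0085 -0.0089 -0.0246] 29.8667
scraper side 0.61 0.00755644083832526 0.002787922698248008
scraper_handle side 0.68 -0.03801346128171174 0.002128184616758595
scraper top 0.68 0.002118286382530959 0.013733756305046443
scraper_handle top 0.83 -0.02855639049256344 -0.00013923900967448892
```

View pics/g5.png

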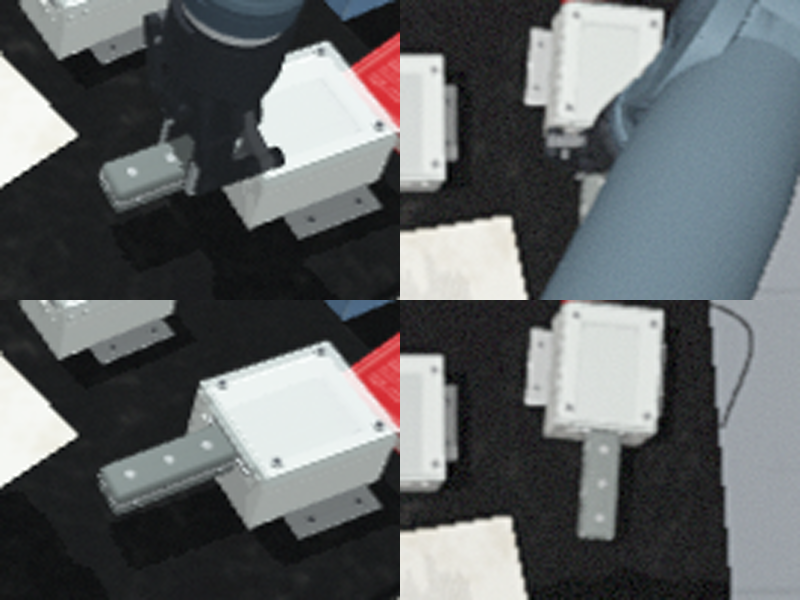

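The handle meets the guard face with no steel showing. It is centred and in line, and the gripper is well away, so I'll hand in.

```bash
python3 -c "
from h import *
print(bot.finish_job())"
```

```text
the job is handed in; nothing more can be done
None
```

The scraper was drawn out, laid flat on the bench, taken again by the handle and slid fully home in the wide guard, then released; the job is handed in, with no verdict returned.

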